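Fold up a carton tray on the kitchen scale and tare it

TASK

The creased carton blank on the kitchen scale is to become an open tray: fold up all four of its sides so that each stands upright, keeping the carton squarely in place on the scale's plate. Then, with the tray standing untouched, press the round pad on the scale's front strip (not the square one) firmly, with about 5 to 15 N, and let go. Leave the flask, jar, garlic and pot standing beside the scale where they are.

Things in the scene. Friction and masses are not known exactly. Their poses are not given: they have to be found in the camera images.
- scale: Kitchen scale, fixed. Origin on the worktop under the centre of its weighing plate (100 x 130 mm, with a dark rubber mat, top 42 mm up). x points from its front strip to its back (away from the robot, turned up to 0.5 rad), y to its left. The front strip, 112 mm wide in y, runs from x = -42 to -121 mm, top 24 mm up; on it, left to right, a dark display, a round pad and a square pad.
- tare_pad (a point): Centre of the top of the round tare pad, a grey disc 22 mm across at x = -92, y = +10 mm on the scale, 26.5 mm above the worktop, 2.5 mm proud of the strip. The carton's front panel, while down, hangs over the strip. The pad gives at most 1.5 mm, at 4 N per mm, and is rigid after that (6 N); it counts as pressed when held with over 4 N for 0.15 s; over 40 N harms the scale.
- unit_pad (a point): Centre of the top of the square pad, 20 x 20 mm, at x = -92, y = -34 mm on the scale, otherwise like the round one. Not to be pressed.
- carton: Loose carton blank, plain brown board 3 mm thick, about 0.45 kg, held by weight and the mat's grip. Origin at the centre of the underside of its base (90 mm in x, 120 mm in y), which lies on the plate; x, y about as the scale's. Creases 1.5 mm above the underside: front x = -46.5, back x = +46.5 (panels 118 mm wide), left y = +61.5, right y = -61.5 mm (panels 88 mm wide).
- panel_front (a joint): Crease angle of the front panel, rad. 0 = flat out level with the base, 1.57 = square upright, more = leaning in over the carton (to 2.3); starts at 0.25 to 0.8. The panel is 48 mm from crease to free edge, 3 mm thick, centred on the crease line. Crease friction of 0.015 N m (0.3 N at the free edge) keeps it at any angle where it is left; no spring-back.
- panel_back (a joint): Crease angle of the back panel, rad; as panel_front.
- panel_left (a joint): Crease angle of the left panel, rad; as panel_front.
- panel_right (a joint): Crease angle of the right panel, rad; as panel_front.
- panel_front_edge (a point): Front panel (carton -x side): middle of the free edge of that panel, at half its thickness; moves with the panel
- panel_back_edge (a point): Back panel (carton +x side): middle of the free edge of that panel, at half its thickness; moves with the panel
- panel_left_edge (a point): Left panel (carton +y side): middle of the free edge of that panel, at half its thickness; moves with the panel
- panel_right_edge (a point): Right panel (carton -y side): middle of the free edge of that panel, at half its thickness; moves with the panel
- flask: White upright cylinder flask, 67 mm across and 184 mm tall, loose; origin at the centre of its underside. The flask, jar, garlic and pot each stand near one corner of the scale; which is where varies.
- jar: Empty glass jar, 72 mm across and 99 mm tall, loose; origin at the centre of its underside.
- garlic_bulb: Bulb of garlic, 60 mm across and 58 mm tall, loose; origin at the centre of its underside.
- small_pot: Small round pot with a red lid, 58 mm across and 50 mm tall, loose; origin at the centre of its underside.
- tare_key: The round pad itself, as a body; origin 2 mm under point tare_pad.
- unit_key: The square pad itself, as a body; origin 2 mm under point unit_pad.
Mind the look-alikes: they are no part of the job. There is more than one size of the scale; the job needs the larger.

How it is judged:
On the way, in this order (a step that is already met when the one before it is completed fails the run):
1. all four sides of the carton stand upright (value of joint panel_front between 1.4 and 1.74 rad and value of joint panel_back between 1.4 and 1.74 rad and value of joint panel_left between 1.4 and 1.74 rad and value of joint panel_right between 1.4 and 1.74 rad and contact force between carton and the fingers below 0.1 N), for 0.2 s.
2. the round pad is pressed with over 4 N while the tray stands untouched (all of step 1 and contact force between tare_key and the fingers above 4 N and contact force between carton and the arm below 0.1 N), for 0.15 s.
At the end, for the whole second after the job is handed in: All four panels stand within 0.17 rad (10 degrees) of square upright; the carton lies flat on the weighing plate, its centre within 18 mm of the plate's centre and turned less than 0.2 rad (11 degrees) from it, at rest; nothing presses the round pad (value of joint panel_front between 1.4 and 1.74 rad and value of joint panel_back between 1.4 and 1.74 rad and value of joint panel_left between 1.4 and 1.74 rad and value of joint panel_right between 1.4 and 1.74 rad and horizontal distance between carton and scale below 0.018 m and angle between the x axis of carton and the x axis of scale, either way round below 0.2 rad and angle between carton's own z axis and vertical below 0.05 rad and z of carton in the frame of scale below 0.046 m and linear speed of carton below 0.02 m/s and contact force between tare_key and anything else below 0.3 N); the robot touches nothing.
It fails at once if the scale is pressed so hard that it is harmed (over 40 N on the round pad) (contact force between tare_key and anything else above 40 N).
It fails at once if the square pad is pressed (contact force between unit_key and anything else above 3 N).
It fails at once if a bystander (flask, jar, garlic, pot) is shoved over 20 mm or tipped (distance of any of flask, jar, garlic_bulb, small_pot from where it was at the start of the episode above 0.02 m or angle between any of flask, jar, garlic_bulb, small_pot's own z axis and vertical above 0.3 rad).
It also fails if it takes over 72 s, if anything falls off the work surface, if the arm or the gripper's body presses on something with over 40 N, if the wrist force passes 120 N, or if a joint passes its speed limit or range.

ROBOT

A 7-joint arm with a two-finger parallel gripper is mounted at the origin on a cart in front of the work surface, level with it; the furniture and walls round the work are solid. World frame = base frame: x ahead of the robot, y to its left, z up, the work surface at z = 0. Lengths are in m, angles in rad, forces in N, time in s.
With the tool pointing down it reaches from about 0.425 to 0.875 m from the base axis. Payload 8.4 kg.
Tool frame: the origin (TCP) lies at the very end of the fingers, on their centre line; the grasp point (between the pads) lies 19 mm behind it; z points along the fingers, y is the direction in which the jaws open and shut (so a half turn about z gives the same grasp; the last joint's range is limited). The gripper opens to 85 mm and grips with 20 to 120 N. Pads are 22 mm wide; open, the fingers measure 114 mm over their backs; the gripper's body (76 mm by 85 mm) begins 54 mm behind the grasp point. The pads swing forward as they close: fully open they stand 13 mm farther back than shut.
Start: joints at [1.153, 0.333, 0.04, 1.465, -0.013, 1.343, -0.059], TCP at [0.204, -0.617, 0.231] pointing down, gripper open.
Joint ranges: [-2.58, 2.58], [-0.38, 2.09], [-1.3, 1.39], [0.25, 2.4], [-1.5, 4.64], [0.08, 2.09], [-2.65, 2.65]. Speed limits (rad/s): [2.22, 2.22, 2.79, 2.79, 3.14, 3.14, 3.14].

INTERFACE

Orientations are given as a rotation vector (axis times angle).
In Python, from bench import sensors, vision, ticket gives the robot as it stands.
- The arm moves only by the shell command python3 -m crank 'ROWS' [FORCE]. ROWS is text: rows parted by semicolons, each of 7 numbers parted by spaces: the turn, a rotation vector about the world's x, y, z in rad, then the shift along the world's x, y, z in mm, then the opening in per cent of the stroke, from 0 (shut) to 100 (fully open). In form: wx wy wz tx ty tz gripper; .... A call has 1 to 5 rows; each row is the pose to reach, as a shift and turn from the pose commanded when the call began; what a row does not reach only later rows make up. A row lasts 1/8 s, in which the tool goes at most 62.5 mm and 10.7 degrees, less where a joint would pass 70% of its speed; a pose out of reach is approached as far as the arm can. A call with a gripper value outside its range is refused whole. The fingers move at their own pace and stop on an object; FORCE is the grip in N (left out, the last holds). Time passes only in rows, so rows that repeat a pose let the fingers close. It gives the time, the measured TCP pose, the force and the opening at its end, in the units of the state.
- sensors.get_obs(): the state, without advancing time (a new reading comes with each control period).
- vision.read_camera(name): name is "side" or "top"; returns a dict with "img" (420x560x3 uint8, blue, green, red), "range_z" (420x560 float32, m along the optical axis (not along the pixel's ray), 0 where there is no reading), "fx", "fy", "cx", "cy" (pixels), "D" ([k1, k2, p1, p2, k3] as OpenCV has them; the pictures are not rectified), "R" (3x3) and "t" (3): a world point X has camera coordinates R X + t. Camera axes: x right, y down, z forward; pixel columns grow to the right and rows downward; lengths in m; the calibration is good to about 2 mm. A picture is of the moment at which its call begins.
- ticket.finish_job(): hands the job in, once; it reports no verdict.
The state is a dict: "clock": time; "joint_pos": joint angles; "qvel": joint speeds; "joint_torque": joint torques, N m; "tool_pos": TCP position; "tool_rot": TCP orientation; "wrist_force": force on the tool from outside, world axes, zero at the start; "ft_torque": the same for the moment, N m; "width": finger opening in m.
Only numpy, scipy, OpenCV 4.12 (cv2) and the standard library are available. Lean on these libraries where they do the work, as an engineer would, in place of code of your own. Each camera call takes 0.05 s, during which the arm holds its last target.

## Working session

There is one attempt and no reset: what is moved stays moved. The work goes in short steps, Python scripts to look and compute and a shell command to move; the robot and the scene stay as the last step left them, time stands still between calls to the robot, and variables do not carry over. Pictures are saved under pics/ and viewed, and the job is handed in when it is done.

```bash
ls; mkdir -p pics; cat > h.py <<'E'
import numpy as np, cv2
from bench import sensors, vision, ticket
def snap(n,f):
    c=vision.read_camera(n); cv2.imwrite('pics/'+f,c['img']); np.savez('pics/'+f[:-4]+'.npz',**c); return c
def world(c,u,v,z=None,rng=None):
    K=np.array([[c['fx'],0,c['cx']],[0,c['fy'],c['cy']],[0,0,1.]])
    p=cv2.undistortPoints(np.array([[[u,v]]],float),K,np.array(c['D'],float))[0,0]
    R=np.array(c['R']);t=np.array(c['t']);d=R.T@np.array([p[0],p[1],1]);o=-R.T@t
    if rng is None:
        return o+d*(z-o[2])/d[2]
    return o+d*rng
def cloud(c):
    K=np.array([[c['fx'],0,c['cx']],[0,c['fy'],c['cy']],[0,0,1.]])
    H,W=c['range_z'].shape;g=np.stack(np.meshgrid(np.arange(W),np.arange(H)),-1).reshape(-1,1,2).astype(float)
    p=cv2.undistortPoints(g,K,np.array(c['D'],float))[:,0]
    r=c['range_z'].reshape(-1,1);X=np.hstack([p*r,r]);X=(X-np.array(c['t']))@np.array(c['R'])
    X[r[:,0]<=0]=np.nan
    return X.reshape(H,W,3)
E
python3 - <<'E'
from h import *
a=snap('top','t0.png');b=snap('side','s0.png')
for c in(a,b): print(c['fx'],c['cx'],c['cy'],-np.array(c['R']).T@c['t'],np.array(c['R'])[2])
print(sensors.get_obs())
E
```

```text
pics
414.64027163206373 276.79119899544423 207.0598334799988 [ 0.48167568 -0.04181567  0.91873252] [ 0.10005973  0.04412664 -0.99400246]
525.7406036394508 280.5937503218333 209.480242737133 [0.27002385 0.79983366 0.58924875] [ 0.28272902 -0.80815381 -0.51667371]
{'clock': 0.1, 'joint_pos': array([ 1.15283295,  0.33385221,  0.03984786,  1.46617241, -0.01340723,
        1.3432936 , -0.05849727]), 'qvel': array([-9.73338822e-04, -9.86571152e-04, -3.37029137e-04, -1.69694553e-03,
       -5.99062339e-05,  6.83965445e-04, -6.26737417e-04]), 'joint_torque': array([ 4.73207590e-03, -6.60013533e+01,  1.37074504e+00, -4.06478655e+01,
        1.71227264e-02,  8.76723760e-03, -2.21138299e-05]), 'tool_pos': array([ 0.20357161, -0.61687125,  0.23050721]), 'tool_rot': array([-3.10036446e+00, -4.98383807e-01,  4.91115590e-04]), 'wrist_force': array([-0.14876604,  0.45460581, -0.18941575]), 'ft_torque': array([0.03236646, 0.01833434, 0.03738013]), 'width': 0.08528313561838771}
```

View pics/t0.png

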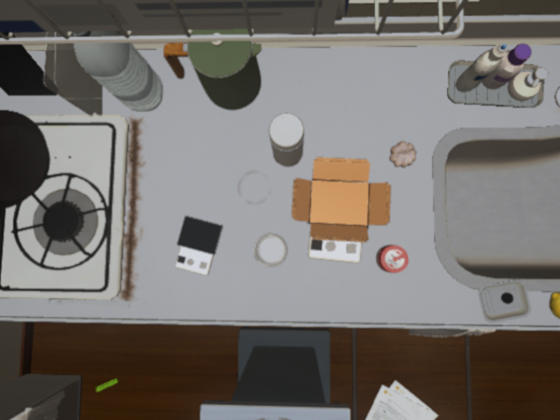

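View pics/s0.png

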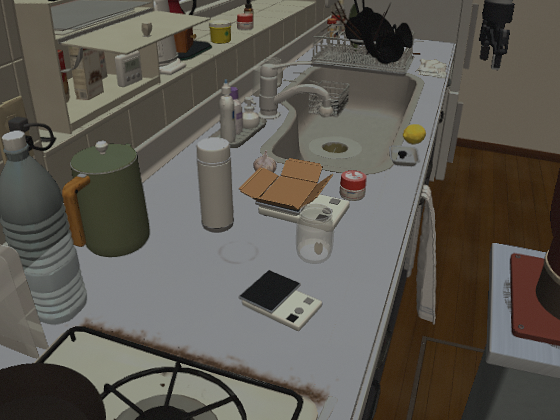

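```bash
python3 - <<'E'
from h import *
a=dict(np.load('pics/t0.npz'));b=dict(np.load('pics/s0.npz'))
cv2.imwrite('pics/t0z.png',cv2.resize(a['img'][110:290,220:440],None,fx=3.6,fy=3.2,interpolation=cv2.INTER_CUBIC))
cv2.imwrite('pics/s0z.png',cv2.resize(b['img'][120:280,180:380],None,fx=4,fy=3.7,interpolation=cv2.INTER_CUBIC))
X=cloud(a);XS=cloud(b)
for n,(u,v) in dict(base=(338,202),front=(340,232),back=(341,169),left=(302,201),right=(380,203),tare=(335,247),jar=(270,249),pot=(394,259),garlic=(403,154),flask=(287,130),worktop=(300,290)).items(): print(n,X[v,u].round(3))
# orange mask
def om(i):
    h=cv2.cvtColor(i,cv2.COLOR_BGR2HSV);return cv2.inRange(h,(5,120,60),(20,255,255))>0
for nm,c,P in(('t',a,X),('s',b,XS)):
    m=om(c['img'].astype(np.uint8)); p=P[m]; k=np.all(np.isfinite(p),1)&(p[:,2]>.03)&(p[:,2]<.12)&(p[:,0]<.75); k&=np.abs(p[:,1]+.17)<.2
    p=p[k];print(nm,len(p),p.min(0),p.max(0))
    f=p[np.abs(p[:,2]-.046)<.003];
    r=cv2.minAreaRect((f[:,:2]*1000).astype(np.float32));print(r,np.median(f,0))
E
```

```text
base [ 0.581 -0.132  0.047]
front [ 0.517 -0.134  0.064]
back [ 0.65  -0.138  0.056]
left [ 0.581 -0.056  0.06 ]
right [ 0.577 -0.216  0.063]
tare [ 0.487 -0.127  0.026]
jar [0.481 0.013 0.008]
pot [ 0.463 -0.246  0.049]
garlic [ 0.684 -0.27   0.046]
flask [ 0.696 -0.026  0.184]
worktop [ 0.393 -0.053  0.   ]
t 5863 [ 0.50071381 -0.23323814  0.03921926] [ 0.67260849 -0.03745892  0.07901551]
((586.6731567382812, -135.30984497070312), (139.9983673095703, 117.13713836669922), 86.5502700805664) [ 0.58116016 -0.13454414  0.04582843]
s 2591 [ 0.07022071 -0.23433917  0.0378647 ] [ 0.67310624 -0.00811809  0.0773356 ]
((590.7378540039062, -137.0865936279297), (143.74713134765625, 126.23309326171875), 88.85160827636719) [ 0.60054204 -0.14682526  0.04449555]
```

```bash
python3 -c "print(open('h.py').read()[:50])"; python3 -m crank --help | head -20
```

```text
import numpy as np, cv2
from bench import sensors,validation failed for argument at $...
```

View pics/t0z.png

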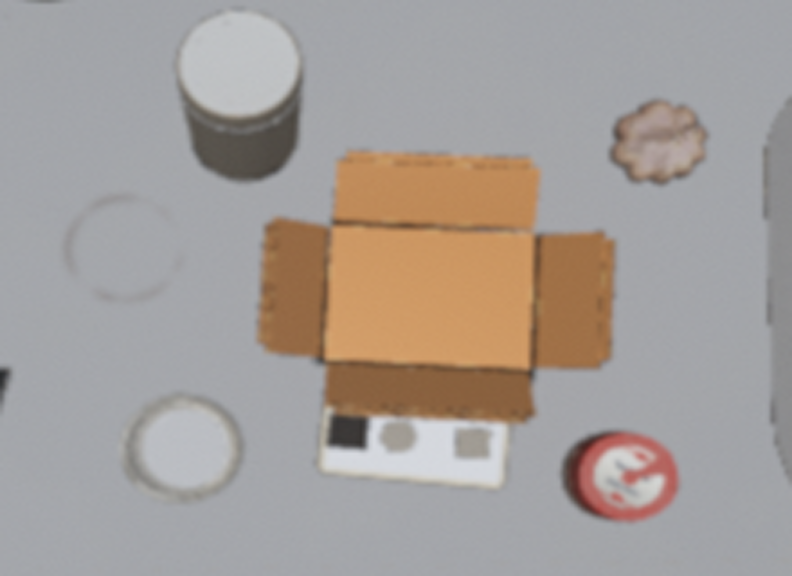

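View pics/s0z.png

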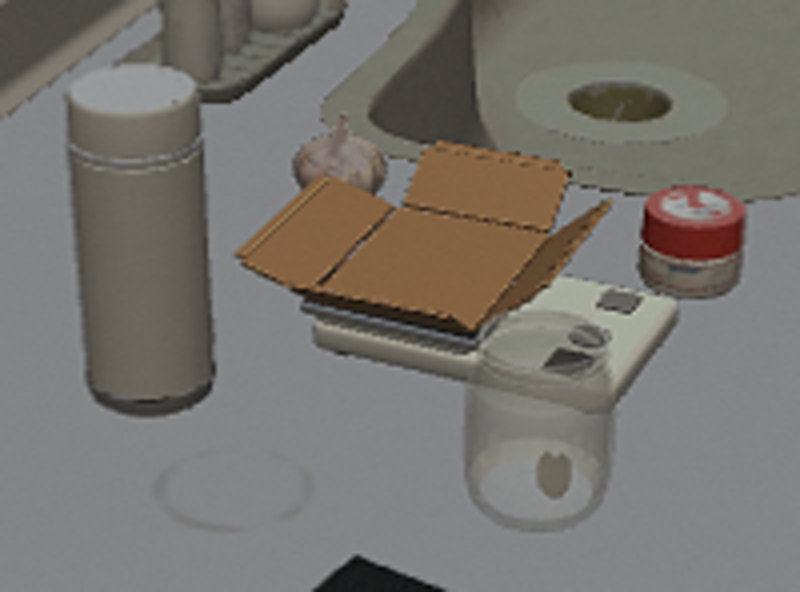

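```bash
cat >> h.py <<'E'
def om(i):
    h=cv2.cvtColor(i,cv2.COLOR_BGR2HSV);return cv2.inRange(h,(5,110,50),(20,255,255))>0
def brown(c):
    P=cloud(c)[om(c['img'])]; k=np.all(np.isfinite(P),1)&(P[:,2]>.03)&(P[:,2]<.12)&(P[:,0]<.75)&(P[:,0]>.4)&(np.abs(P[:,1]+.135)<.13)
    return P[k]
def local(P,o,yaw):
    c,s=np.cos(yaw),np.sin(yaw);d=P[:,:2]-o;return np.c_[d@[c,s],d@[-s,c],P[:,2]]
def panels(P,o,yaw):
    L=local(P,o,yaw);out={}
    for n,ax,sg,h in(('front',0,-1,59),('back',0,1,59),('left',1,1,44),('right',1,-1,44)):
        a=L[:,ax]*sg-(.0465 if ax==0 else .0615);b=L[:,1-ax];z=L[:,2]-.0435
        k=(np.abs(b)<h/1000-.008)&(np.hypot(a,z)>.012)&(a>-.03)&((z>.01)|(a>.012))
        if k.sum()>15:
            ang=np.arctan2(z[k],a[k]);out[n]=(k.sum(),np.median(ang).round(3),np.percentile(ang,[10,90]).round(2).tolist(),'edge h',(np.percentile(z[k],98)*1000).round(1),'out',(np.median(a[k])*1000).round(1))
    return out
E
python3 - <<'E'
from h import *
a=dict(np.load('pics/t0.npz'));b=dict(np.load('pics/s0.npz'))
q=lambda u,v,z:world(a,220+u/3.6,110+v/3.2,z)[:2]
C=np.array([q(*p,.0465) for p in((328,228),(534,232),(532,368),(323,360))])
print(C.round(4), C.mean(0)); o=C.mean(0)
r=cv2.minAreaRect((C*1000).astype(np.float32));print(r)
d=C[0]-C[1]+C[3]-C[2];yaw=np.arctan2(-d[0],d[1]);print('yaw',yaw)
T=q(397,436,.0265);U=q(473,443,.0265);print('tare',T,'unit',U)
# strip corners
S=[q(*p,.024) for p in((320,474),(502,487))];print('strip',S)
d=T-U;y2=np.arctan2(-d[0],d[1]);d=S[0]-S[1];print('yaw pads',y2,'strip',np.arctan2(-d[0],d[1]))
for nm,c in(('t',a),('s',b)): 
  for y in(yaw,): print(nm,panels(brown(c),o,y))
for y in (yaw,-.05,-.07):
  R=np.array([[np.cos(y),-np.sin(y)],[np.sin(y),np.cos(y)]]);print('scale o from tare',T-R@[-.092,.01],'U',U-R@[-.092,-.034])
for n,u,v in(('jarT',270,249),('ring',287,130)):pass
E
```

```text
[[ 0.6249 -0.0754]
 [ 0.6226 -0.1958]
 [ 0.5329 -0.1936]
 [ 0.5373 -0.0727]] [ 0.57941952 -0.13439252]
((579.2557373046875, -134.24234008789062), (120.99871063232422, 89.75175476074219), 88.57183074951172)
yaw -0.02770099153625219
tare [ 0.48811838 -0.11722005] unit [ 0.48390819 -0.16191521]
strip [array([ 0.46242962, -0.07185053]), array([ 0.45500266, -0.17902888])]
yaw pads -0.09392078542236958 strip -0.06918475245692074
t {'front': (np.int64(558), np.float64(0.853), [0.81, 0.95], 'edge h', np.float64(33.9), 'out', np.float64(19.6)), 'back': (np.int64(797), np.float64(0.389), [0.33, 0.49], 'edge h', np.float64(18.2), 'out', np.float64(28.5)), 'left': (np.int64(431), np.float64(0.753), [0.71, 0.83], 'edge h', np.float64(32.1), 'out', np.float64(22.6)), 'right': (np.int64(540), np.float64(0.75), [0.69, 0.86], 'edge h', np.float64(32.3), 'out', np.float64(22.4))}
s {'front': (np.int64(141), np.float64(0.781), [0.75, 0.81], 'edge h', np.float64(32.9), 'out', np.float64(23.4)), 'back': (np.int64(421), np.float64(0.286), [0.22, 0.34], 'edge h', np.float64(14.2), 'out', np.float64(28.4)), 'left': (np.int64(54), np.float64(0.647), [0.62, 0.68], 'edge h', np.float64(31.5), 'out', np.float64(37.7)), 'right': (np.int64(394), np.float64(0.669), [0.56, 0.77], 'edge h', np.float64(28.2), 'out', np.float64(23.2))}
scale o from tare [ 0.57980611 -0.12976438] U [ 0.5768146  -0.13047642]
scale o from tare [ 0.57950361 -0.13180564] U [ 0.5774925  -0.13255578]
scale o from tare [ 0.57919364 -0.1336303 ] U [ 0.57806094 -0.13443322]
```

```bash
python3 -m crank '0 0 -0.1 43 42 0 0; 0 0 -0.2 86 84 0 0; 0 0 -0.3 129 126 0 0; 0 0 -0.35 172 168 0 0; 0 0 -0.35 215 210 0 0' 20; python3 -m crank '0 0 0 43 42 -10 0; 0 0 0 86 84 -30 0; 0 0 0 129 126 -50 0; 0 0 0 157 151 -60 0; 0 0 0 157 151 -60 0'
```

```text
clock: 0.72
tool_pos: [0.4197, -0.4056, 0.2311]
tool_rot: [-3.141, 0.05, 0.0]
wrist_force: [1.4, -0.2, 0.2]
width: -0.0
clock: 1.35
tool_pos: [0.5773, -0.2519, 0.1695]
tool_rot: [-3.139, 0.04, 0.003]
wrist_force: [-0.1, -1.1, 0.0]
width: 0.0
```

```bash
python3 -m crank '0 0 0 0 -6 -50 0; 0 0 0 0 -6 -85 0; 0 0 0 0 -6 -112 0; 0 0 0 0 -6 -112 0'; python3 - <<'E'
from h import *
a=snap('top','t1.png');b=snap('side','s1.png')
cv2.imwrite('pics/t1z.png',cv2.resize(a['img'][110:290,220:440],None,fx=3.6,fy=3.2,interpolation=cv2.INTER_CUBIC))
cv2.imwrite('pics/s1z.png',cv2.resize(b['img'][100:260,200:400],None,fx=4,fy=3.7,interpolation=cv2.INTER_CUBIC))
E
```

```text
clock: 1.85
tool_pos: [0.5734, -0.2629, 0.0572]
tool_rot: [-3.14, 0.051, 0.007]
wrist_force: [0.2, -0.2, 0.1]
width: 0.0
```

View pics/s1z.png

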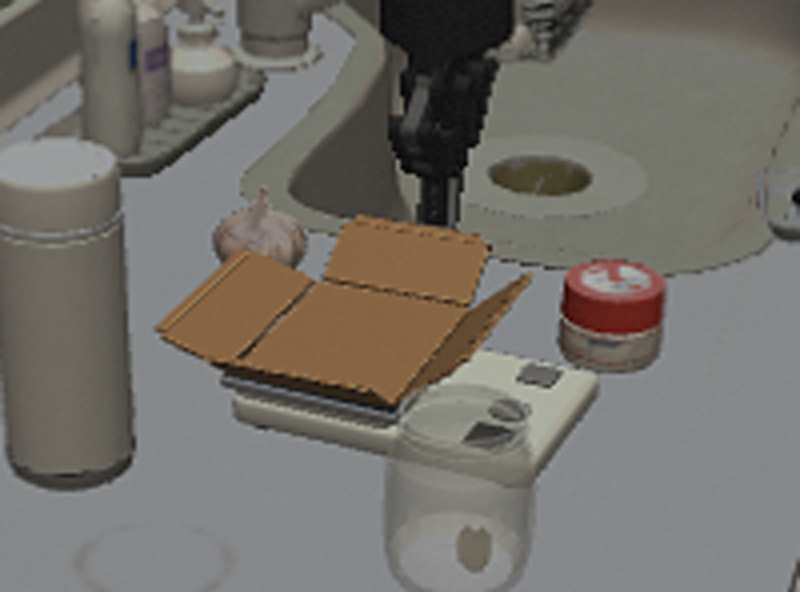

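View pics/t1z.png

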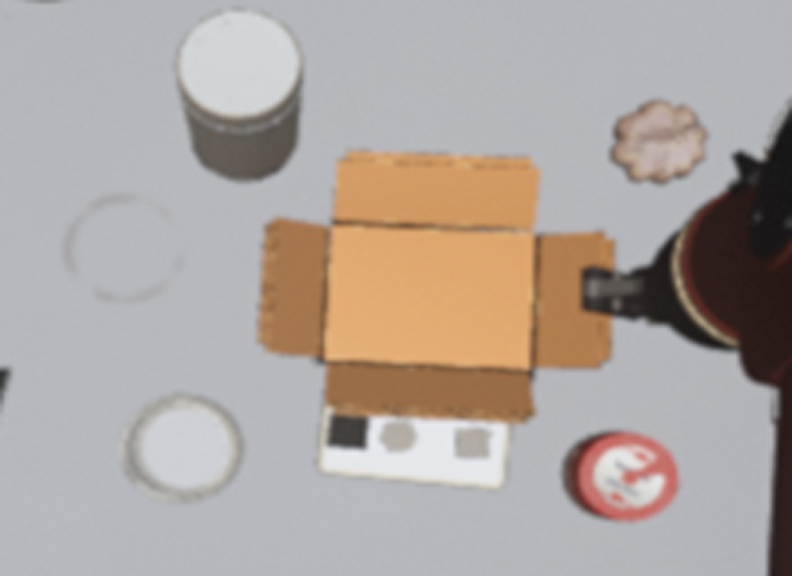

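```bash
python3 - <<'E'
from h import *
a=dict(np.load('pics/t1.npz'));b=dict(np.load('pics/s1.npz'))
t=np.array([.5734,-.2629])
for nm,c in(('t',a),('s',b)):
    X=cloud(c).reshape(-1,3);im=c['img'].reshape(-1,3)
    k=np.all(np.isfinite(X),1);k&=(X[:,2]>.05)&(X[:,2]<.2)&(np.hypot(X[:,0]-t[0],X[:,1]-t[1])<.08)&(im.max(1)<90)&(~om(c['img']).reshape(-1))
    P=local(X[k],t,-.03)
    for z in np.arange(.055,.2,.01):
        q=P[(P[:,2]>=z)&(P[:,2]<z+.01)]
        if len(q):print(nm,z.round(3),len(q),'x',(np.percentile(q[:,0],[3,97])*1000).round(),'y',(np.percentile(q[:,1],[3,97])*1000).round())
E
```

```text
t 0.075 1 x [-10. -10.] y [9. 9.]
t 0.085 2 x [-9. -9.] y [13. 14.]
t 0.095 6 x [-14.  -9.] y [12. 17.]
t 0.105 9 x [-13.  -5.] y [18. 30.]
t 0.115 9 x [-14.  -9.] y [16. 30.]
t 0.125 19 x [-16.   1.] y [17. 39.]
t 0.135 16 x [-14.   8.] y [40. 49.]
t 0.145 69 x [-13.   9.] y [43. 61.]
t 0.155 33 x [-13.   3.] y [29. 53.]
t 0.165 32 x [-12.   7.] y [34. 42.]
t 0.175 21 x [-11.   6.] y [36. 38.]
t 0.185 26 x [-22.  10.] y [31. 38.]
t 0.195 27 x [-36.  17.] y [14. 38.]
s 0.055 20 x [-43.  11.] y [-3. 45.]
s 0.065 40 x [-38.  10.] y [ 1. 34.]
s 0.075 46 x [-13.   6.] y [-3. 17.]
s 0.085 38 x [-12.   6.] y [-6. 16.]
s 0.095 25 x [-14.   4.] y [-12.  30.]
s 0.105 73 x [-14.  10.] y [-30.  38.]
s 0.115 54 x [-17.  10.] y [-40.  46.]
s 0.125 85 x [-19.   9.] y [-43.  55.]
s 0.135 104 x [-18.  10.] y [-54.  62.]
s 0.145 122 x [-20.  15.] y [-49.  63.]
s 0.155 119 x [-21.  17.] y [-19.  48.]
s 0.165 73 x [-13.   8.] y [-6. 42.]
s 0.175 56 x [-29.   9.] y [22. 40.]
s 0.185 135 x [-38.  26.] y [ 8. 39.]
s 0.195 77 x [-39.  26.] y [ 4. 39.]
```

```bash
python3 -m crank '0 0 0 2 8 0 0; 0 0 0 3 16 2 0; 0 0 0 3 25 9 0; 0 0 0 3 33 13 0; 0 0 0 3 33 13 0';python3 -m crank '0 0 0 0 6 3 0; 0 0 0 0 12 4 0; 0 0 0 0 15 4 0;0 0 0 0 15 4 0'; python3 - <<'E'
from h import *
a=snap('top','t2.png');b=snap('side','s2.png')
cv2.imwrite('pics/t2z.png',np.hstack([cv2.resize(c['img'][v:v+130,u:u+130],None,fx=3,fy=3,interpolation=cv2.INTER_CUBIC) for c,u,v in((a,275,130),(b,225,120))]))
o=np.array([.5795,-.1343])
print(panels(brown(a),o,-.03));print(panels(brown(b),o,-.03))
E
```

```text
clock: 2.58
tool_pos: [0.5801, -0.2289, 0.0745]
tool_rot: [3.14, -0.048, 0.005]
wrist_force: [-0.2, -1.0, 0.3]
width: 0.0004
clock: 3.08
tool_pos: [0.5786, -0.2136, 0.0761]
tool_rot: [-3.141, 0.048, 0.001]
wrist_force: [0.5, -1.2, 0.8]
width: -0.0001
{'front': (np.int64(565), np.float64(0.856), [0.81, 0.95], 'edge h', np.float64(33.6), 'out', np.float64(19.4)), 'back': (np.int64(785), np.float64(0.391), [0.33, 0.48], 'edge h', np.float64(18.4), 'out', np.float64(28.3)), 'left': (np.int64(424), np.float64(0.75), [0.71, 0.82], 'edge h', np.float64(32.2), 'out', np.float64(22.7)), 'right': (np.int64(90), np.float64(1.593), [1.54, 1.66], 'edge h', np.float64(50.0), 'out', np.float64(-0.8))}
{'front': (np.int64(134), np.float64(0.782), [0.75, 0.81], 'edge h', np.float64(32.8), 'out', np.float64(24.0)), 'back': (np.int64(419), np.float64(0.292), [0.22, 0.34], 'edge h', np.float64(14.2), 'out', np.float64(28.7)), 'left': (np.int64(55), np.float64(0.648), [0.62, 0.67], 'edge h', np.float64(31.1), 'out', np.float64(37.1)), 'right': (np.int64(448), np.float64(1.597), [1.5, 1.74], 'edge h', np.float64(46.0), 'out', np.float64(-0.8))}
```

View pics/t2z.png

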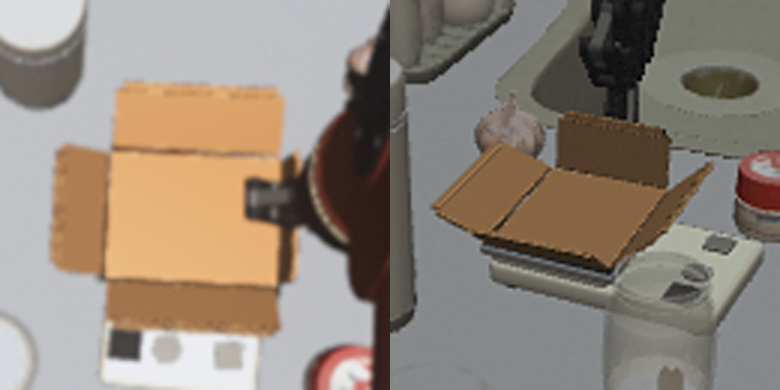

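```bash
python3 -m crank '0 0 0 0 -18 0 0; 0 0 0 0 -22 50 0; 0 0 0 57 -5 75 0; 0 0 0 113 60 75 0; 0 0 0 113 60 75 0'; python3 -m crank '0 0 0 0 0 -50 0; 0 0 0 0 0 -100 0; 0 0 0 0 0 -104 0;0 0 0 0 0 -104 0'; python3 - <<'E'
from h import *
a=snap('top','t3.png');b=snap('side','s3.png')
cv2.imwrite('pics/t3z.png',np.hstack([cv2.resize(c['img'][v:v+160,u:u+160],None,fx=2.5,fy=2.5,interpolation=cv2.INTER_CUBIC) for c,u,v in((a,265,110),(b,200,100))]))
E
```

```text
clock: 3.8
tool_pos: [0.6938, -0.1514, 0.1512]
tool_rot: [-3.139, 0.044, -0.001]
wrist_force: [-0.6, 0.1, -0.7]
width: -0.0002
clock: 4.3
tool_pos: [0.6922, -0.1554, 0.0486]
tool_rot: [3.141, -0.051, 0.001]
wrist_force: [0.4, -0.0, 1.2]
width: -0.0001
```

View pics/t3z.png

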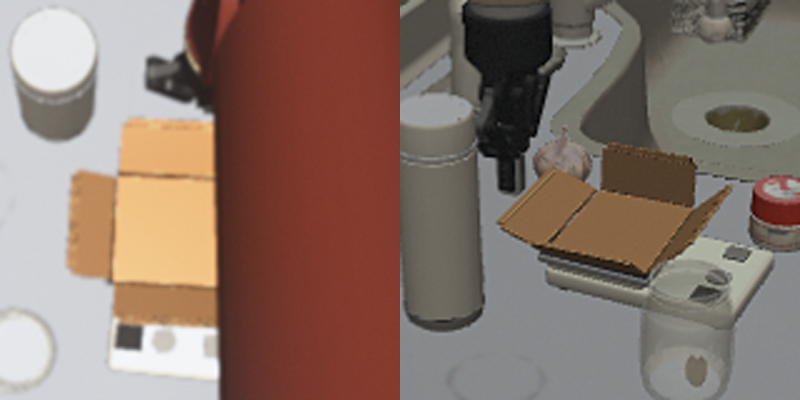

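```bash
python3 -m crank '0 0 0 0 0 -7 0; 0 0 0 -10 0 -7 0; 0 0 0 -13 0 0 0; 0 0 0 -18 0 8 0; 0 0 0 -23 0 14 0'; python3 -m crank '0 0 0 -6 0 5 0; 0 0 0 -12 0 9 0; 0 0 0 -19 0 11 0; 0 0 0 -25 0 13 0; 0 0 0 -29 0 14 0'; python3 -m crank '0 0 0 0 0 0 0'; python3 - <<'E'
from h import *
b=snap('side','s4.png')
cv2.imwrite('pics/s4z.png',cv2.resize(b['img'][100:260,200:360],None,fx=3.5,fy=3.5,interpolation=cv2.INTER_CUBIC))
o=np.array([.5795,-.1343])
print(panels(brown(b),o,-.03))
E
```

```text
clock: 5.03
tool_pos: [0.6683, -0.1543, 0.0622]
tool_rot: [3.141, -0.049, 0.0]
wrist_force: [-0.5, -0.1, 0.2]
width: -0.0004
clock: 5.65
tool_pos: [0.6392, -0.1543, 0.0753]
tool_rot: [3.141, -0.049, -0.0]
wrist_force: [0.4, -0.0, -0.0]
width: 0.0001
clock: 5.78
tool_pos: [0.6394, -0.1544, 0.0753]
tool_rot: [3.141, -0.049, -0.0]
wrist_force: [0.6, 0.0, -0.6]
width: -0.0003
{'front': (np.int64(146), np.float64(0.702), [0.64, 0.74], 'edge h', np.float64(32.6), 'out', np.float64(26.9)), 'back': (np.int64(298), np.float64(1.671), [1.6, 1.82], 'edge h', np.float64(46.1), 'out', np.float64(-3.0)), 'left': (np.int64(59), np.float64(0.64), [0.6, 0.67], 'edge h', np.float64(30.4), 'out', np.float64(37.4)), 'right': (np.int64(446), np.float64(1.61), [1.52, 1.73], 'edge h', np.float64(45.8), 'out', np.float64(-1.1))}
```

View pics/s4z.png

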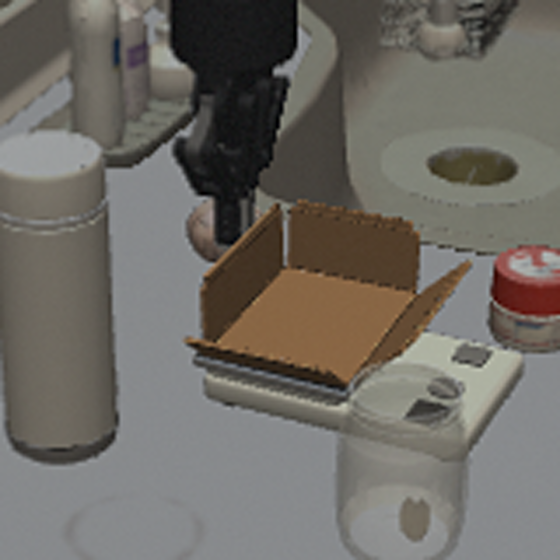

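```bash
python3 -m crank '0 0 0 12 0 0 0; 0 0 0 14 0 50 0; 0 0 0 -5 0 80 0; 0 0 0 -45 40 80 0; 0 0 0 -56 95 80 0'; python3 -m crank '0 0 0 0 55 0 0; 0 0 0 0 55 -45 0; 0 0 0 0 55 -95 0; 0 0 0 0 55 -98 0;0 0 0 0 55 -98 0'; python3 - <<'E'
from h import *
b=snap('side','s5.png');a=snap('top','t5.png')
cv2.imwrite('pics/s5z.png',np.hstack([cv2.resize(c['img'][v:v+160,u:u+160],None,fx=2.5,fy=2.5,interpolation=cv2.INTER_CUBIC) for c,u,v in((a,245,110),(b,200,100))]))
E
```

```text
clock: 6.45
tool_pos: [0.583, -0.0601, 0.1558]
tool_rot: [3.14, -0.055, 0.001]
wrist_force: [0.5, 0.0, -0.6]
width: -0.0002
clock: 7.08
tool_pos: [0.5849, -0.0041, 0.0586]
tool_rot: [-3.141, 0.049, -0.002]
wrist_force: [0.2, 1.2, 0.3]
width: 0.0002
```

View pics/s5z.png

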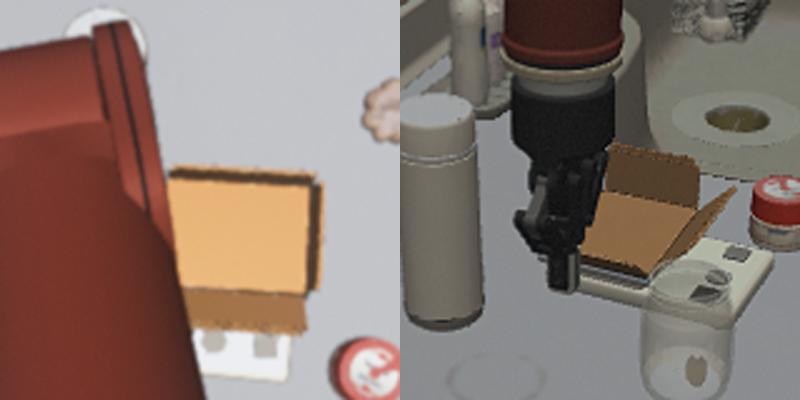

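```bash
python3 -m crank '0 0 0 0 -8 -1 0; 0 0 0 0 -16 1 0; 0 0 0 0 -25 8 0; 0 0 0 0 -33 12 0; 0 0 0 0 -39 15 0';python3 -m crank '0 0 0 0 -6 2 0; 0 0 0 0 -11 2 0; 0 0 0 0 -11 2 0'; python3 - <<'E'
from h import *
b=snap('side','s6.png');a=snap('top','t6.png')
cv2.imwrite('pics/s6z.png',np.hstack([cv2.resize(c['img'][v:v+160,u:u+160],None,fx=2.5,fy=2.5,interpolation=cv2.INTER_CUBIC) for c,u,v in((a,245,110),(b,200,100))]))
E
```

```text
clock: 7.8
tool_pos: [0.5837, -0.0444, 0.0727]
tool_rot: [3.141, -0.05, 0.0]
wrist_force: [0.1, 0.5, -0.3]
width: -0.0001
clock: 8.18
tool_pos: [0.5836, -0.0548, 0.0741]
tool_rot: [3.141, -0.05, -0.0]
wrist_force: [0.5, -0.2, -0.9]
width: -0.0002
```

View pics/s6z.png

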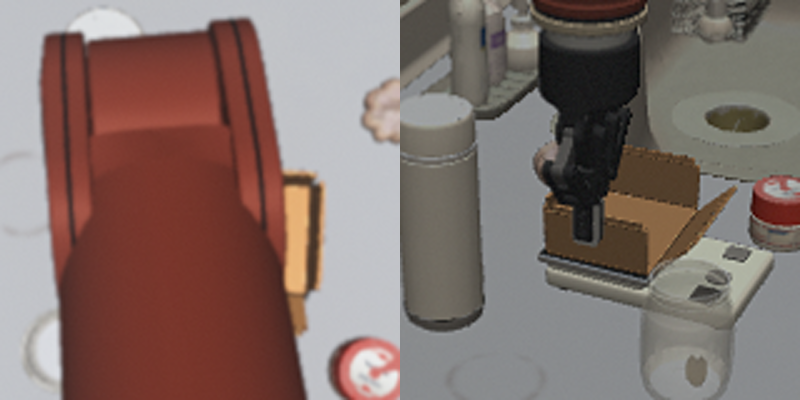

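```bash
python3 -m crank '0 0 0 0 15 0 0; 0 0 0 0 16 50 0; 0 0 0 -30 0 80 0; 0 0 0 -75 -45 80 0; 0 0 0 -112 -76 80 0'; python3 -m crank '0 0 0 0 0 -45 0; 0 0 0 0 0 -90 0; 0 0 0 0 0 -95 0;0 0 0 0 0 -95 0'; python3 - <<'E'
from h import *
b=snap('side','s7.png');a=snap('top','t7.png')
cv2.imwrite('pics/s7z.png',np.hstack([cv2.resize(c['img'][v:v+160,u:u+160],None,fx=2.5,fy=2.5,interpolation=cv2.INTER_CUBIC) for c,u,v in((a,265,130),(b,200,100))]))
o=np.array([.5795,-.1343])
print(panels(brown(b),o,-.03))
E
```

```text
clock: 8.9
tool_pos: [0.4706, -0.1305, 0.1547]
tool_rot: [3.141, -0.048, 0.001]
wrist_force: [0.4, -1.3, 0.1]
width: -0.0004
clock: 9.4
tool_pos: [0.4724, -0.1295, 0.0602]
tool_rot: [-3.141, 0.047, -0.001]
wrist_force: [-0.2, 0.5, 0.8]
width: 0.0001
{'front': (np.int64(132), np.float64(0.707), [0.63, 0.74], 'edge h', np.float64(33.4), 'out', np.float64(25.0)), 'back': (np.int64(240), np.float64(1.672), [1.61, 1.81], 'edge h', np.float64(45.9), 'out', np.float64(-3.1)), 'left': (np.int64(490), np.float64(1.446), [1.32, 1.52], 'edge h', np.float64(45.8), 'out', np.float64(3.8)), 'right': (np.int64(440), np.float64(1.602), [1.52, 1.75], 'edge h', np.float64(45.8), 'out', np.float64(-0.9))}
```

View pics/s7z.png

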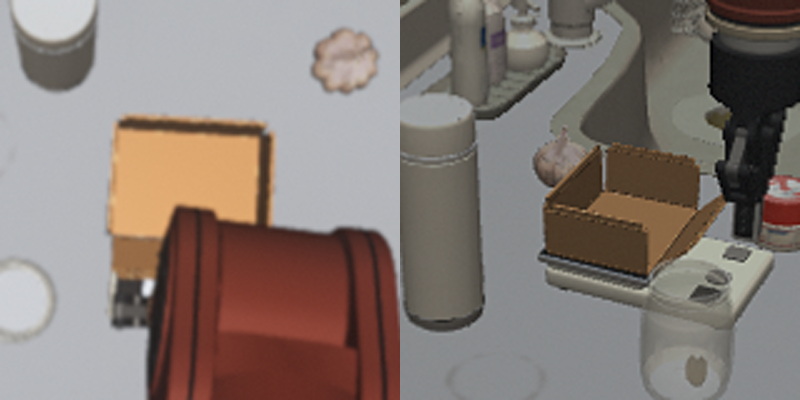

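```bash
python3 -m crank '0 0 0 8 -3 -2 0; 0 0 0 14 -3 1 0; 0 0 0 22 -3 6 0; 0 0 0 30 -3 11 0; 0 0 0 36 -3 13 0';python3 -m crank '0 0 0 5 0 2 0; 0 0 0 9 0 2 0; 0 0 0 9 0 2 0'; python3 -m crank '0 0 0 -6 0 0 0; 0 0 0 -16 0 0 0; 0 0 0 -30 0 40 0; 0 0 0 -30 0 60 0'; python3 -m crank '0 0 0 -20 -60 30 0; 0 0 0 -20 -120 30 0;0 0 0 -20 -180 30 0;0 0 0 -20 -240 30 0;0 0 0 -20 -240 30 0';  python3 - <<'E'
from h import *
b=snap('side','s8.png');a=snap('top','t8.png')
cv2.imwrite('pics/s8z.png',np.hstack([cv2.resize(c['img'][v:v+130,u:u+130],None,fx=3,fy=3,interpolation=cv2.INTER_CUBIC) for c,u,v in((a,275,140),(b,225,120))]))
o=np.array([.577,-.1343])
for c in(a,b):
    P=brown(c);print(panels(P,o,-.03));
P=brown(a);f=P[P[:,2]>.08];r=cv2.minAreaRect((f[:,:2]*1000).astype(np.float32));print(r)
f=P[P[:,2]<.049];print(cv2.minAreaRect((f[:,:2]*1000).astype(np.float32)))
E
```

```text
clock: 10.12
tool_pos: [0.5087, -0.1332, 0.0729]
tool_rot: [3.141, -0.049, 0.001]
wrist_force: [-0.5, -0.4, 0.8]
width: -0.0002
clock: 10.5
tool_pos: [0.5169, -0.1331, 0.0742]
tool_rot: [-3.141, 0.049, 0.0]
wrist_force: [0.0, 0.5, -0.8]
width: -0.0001
clock: 11.0
tool_pos: [0.4857, -0.1335, 0.1359]
tool_rot: [3.141, -0.05, 0.001]
wrist_force: [-0.3, 0.3, 0.1]
width: -0.0001
clock: 11.62
tool_pos: [0.4637, -0.3786, 0.1638]
tool_rot: [3.139, -0.061, -0.002]
wrist_force: [0.1, 0.5, -0.2]
width: 0.0
{'front': (np.int64(18), np.float64(1.523), [1.5, 1.54], 'edge h', np.float64(50.2), 'out', np.float64(2.3)), 'back': (np.int64(123), np.float64(1.577), [1.54, 1.69], 'edge h', np.float64(50.9), 'out', np.float64(-0.3)), 'right': (np.int64(75), np.float64(1.579), [1.56, 1.61], 'edge h', np.float64(50.4), 'out', np.float64(-0.4))}
{'front': (np.int64(206), np.float64(1.458), [1.39, 1.51], 'edge h', np.float64(46.7), 'out', np.float64(3.3)), 'back': (np.int64(235), np.float64(1.59), [1.54, 1.67], 'edge h', np.float64(46.2), 'out', np.float64(-0.7)), 'left': (np.int64(494), np.float64(1.441), [1.33, 1.52], 'edge h', np.float64(45.8), 'out', np.float64(3.7)), 'right': (np.int64(437), np.float64(1.609), [1.53, 1.73], 'edge h', np.float64(45.5), 'out', np.float64(-1.0))}
((576.5552978515625, -134.08831787109375), (126.25389862060547, 97.5341567993164), 86.77590942382812)
((577.2606811523438, -134.09823608398438), (122.1605453491211, 90.0675048828125), 86.79479217529297)
```

View pics/s8z.png

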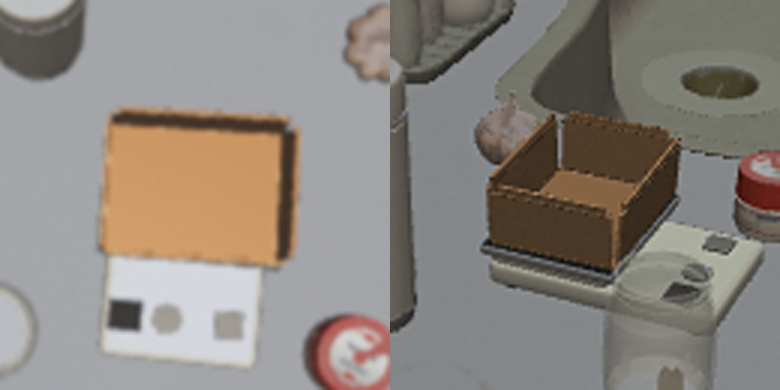

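```bash
python3 - <<'E'
from h import *
a=dict(np.load('pics/t8.npz'));b=dict(np.load('pics/s8.npz'))
o=np.array([.577,-.1341]);P=brown(b);L=local(P,o,-.056)
for n,ax,sg,h in(('front',0,-1,50),('back',0,1,50),('left',1,1,36),('right',1,-1,36)):
    q=L[(np.abs(L[:,1-ax])<h/1000)&(np.abs(L[:,ax]*sg-(.0465 if ax==0 else .0615))<.009)&(L[:,2]>.054)&(L[:,2]<.088)]
    A=np.c_[q[:,2],q[:,1-ax],np.ones(len(q))];s=np.linalg.lstsq(A,q[:,ax]*sg,rcond=None)[0]
    print(n,len(q),'angle',np.pi/2+np.arctan(s[0]*-1),'at z .067',(s[0]*.067+s[2])*1000)
a8=a['img'];cv2.imwrite('pics/t8z.png',cv2.resize(a8[160:280,285:405],None,fx=5,fy=5,interpolation=cv2.INTER_CUBIC))
T=a8[200:290,290:420]
h=cv2.cvtColor(a8,cv2.COLOR_BGR2GRAY)
E
```

```text
front 182 angle 1.5303713086483062 at z .067 49.72253847390713
back 212 angle 1.5244013275621582 at z .067 45.74433862340537
left 473 angle 1.5324360672615458 at z .067 64.78778531218641
right 430 angle 1.5198098821914807 at z .067 60.33135203677325
```

View pics/t8z.png

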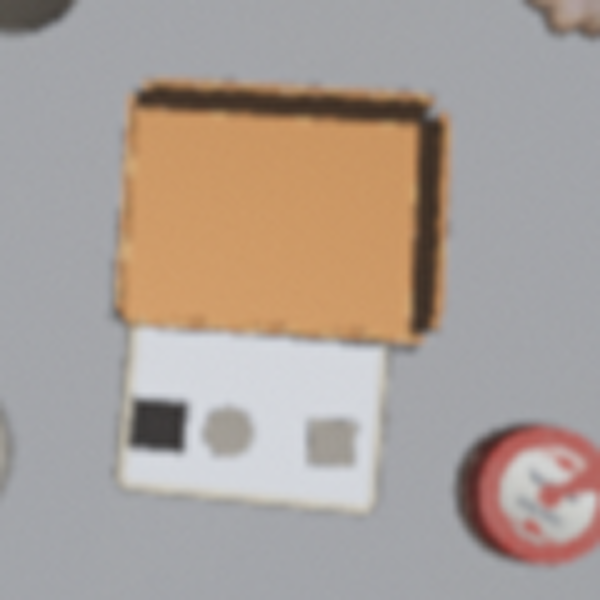

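```bash
python3 - <<'E'
from h import *
a=dict(np.load('pics/t8.npz'))
q=lambda u,v,z:world(a,285+u/5-.4,160+v/5-.4,z)
print(q(228,432,.0265),q(332,443,.0265),[q(*p,.024) for p in((118,488),(375,512))])
print(sensors.get_obs()['tool_pos'])
E
```

```text
[ 0.48864777 -0.11705642  0.0265    ] [ 0.48440313 -0.16109718  0.0265    ] [array([ 0.46437746, -0.07037679,  0.024     ]), array([ 0.4554015 , -0.17936082,  0.024     ])]
[ 0.46580306 -0.3733024   0.16385676]
```

```bash
python3 -m crank '0 0 0 0 60 0 0; 0 0 0 0 120 0 0; 0 0 0 8 180 0 0; 0 0 0 19 240 0 0; 0 0 0 19 256 0 0'; python3 -m crank '0 0 0 0 0 -50 0; 0 0 0 0 0 -100 0; 0 0 0 0 0 -127 0; 0 0 0 0 0 -127 0;0 0 0 0 0 -127 0'; python3 - <<'E'
from h import *
b=snap('side','s9.png');a=snap('top','t9.png')
cv2.imwrite('pics/s9z.png',np.hstack([cv2.resize(c['img'][v:v+130,u:u+130],None,fx=3,fy=3,interpolation=cv2.INTER_CUBIC) for c,u,v in((a,275,140),(b,225,120))]))
E
```

```text
clock: 12.35
tool_pos: [0.4858, -0.1113, 0.1647]
tool_rot: [-3.141, 0.036, -0.001]
wrist_force: [1.1, -0.7, -0.1]
width: 0.0001
clock: 12.98
tool_pos: [0.4863, -0.1172, 0.0386]
tool_rot: [3.141, -0.049, 0.002]
wrist_force: [0.1, -0.4, -0.2]
width: -0.0001
```

View pics/s9z.png

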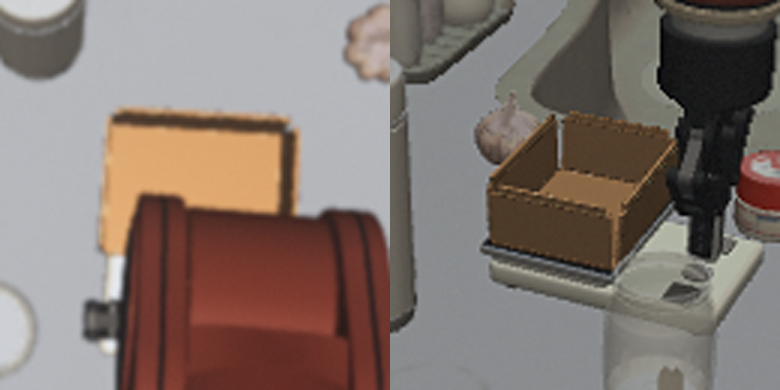

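```bash
python3 -m crank '0 0 0 0 0 -5 0; 0 0 0 0 0 -9 0; 0 0 0 0 0 -9 0; 0 0 0 0 0 -9 0'; python3 -m crank '0 0 0 0 0 -1 0; 0 0 0 0 0 -2 0; 0 0 0 0 0 -2 0; 0 0 0 0 0 -2 0'
```

```text
clock: 13.58
tool_pos: [0.4857, -0.1172, 0.0283]
tool_rot: [-3.141, 0.049, 0.0]
wrist_force: [0.8, -0.7, -0.7]
width: 0.0001
clock: 14.08
tool_pos: [0.4858, -0.1172, 0.0264]
tool_rot: [-3.141, 0.049, -0.0]
wrist_force: [-0.7, -0.5, 0.0]
width: 0.0
```

```bash
python3 -m crank '0 0 0 0 0 -1 0; 0 0 0 0 0 -1 0'; python3 -m crank '0 0 0 0 0 -0.7 0; 0 0 0 0 0 -0.7 0'
```

```text
clock: 14.32
tool_pos: [0.4858, -0.1173, 0.0255]
tool_rot: [3.141, -0.049, 0.0]
wrist_force: [-2.6, 0.2, 5.3]
width: 0.0
clock: 14.58
tool_pos: [0.4858, -0.1173, 0.0251]
tool_rot: [3.141, -0.049, 0.0]
wrist_force: [-3.3, 1.0, 9.0]
width: 0.0004
```

```bash
python3 -m crank '0 0 0 0 0 -0.1 0; 0 0 0 0 0 -0.1 0; 0 0 0 0 0 -0.1 0'; python3 -m crank '0 0 0 0 0 3 0; 0 0 0 0 0 20 0; 0 0 0 -10 0 70 0; 0 0 0 -20 0 120 0'; python3 -m crank '0 0 0 -5 -60 20 0; 0 0 0 -10 -120 20 0;0 0 0 -10 -180 20 0;0 0 0 -10 -240 20 0;0 0 0 -10 -240 20 0';  python3 - <<'E'
from h import *
b=snap('side','sA.png');a=snap('top','tA.png')
cv2.imwrite('pics/sAz.png',np.hstack([cv2.resize(c['img'][v:v+130,u:u+130],None,fx=3,fy=3,interpolation=cv2.INTER_CUBIC) for c,u,v in((a,275,140),(b,225,120))]))
o=np.array([.577,-.1341])
for c in(a,b): print(panels(brown(c),o,-.056))
E
```

```text
clock: 14.95
tool_pos: [0.4858, -0.1173, 0.0251]
tool_rot: [3.141, -0.049, 0.0]
wrist_force: [-3.0, 0.1, 11.0]
width: -0.0004
clock: 15.45
tool_pos: [0.4652, -0.117, 0.1465]
tool_rot: [-3.141, 0.049, 0.0]
wrist_force: [1.4, -0.4, -0.7]
width: -0.0003
clock: 16.08
tool_pos: [0.4538, -0.3624, 0.165]
tool_rot: [3.139, -0.06, -0.001]
wrist_force: [0.1, 0.3, 0.0]
width: -0.0002
{'front': (np.int64(17), np.float64(1.534), [1.53, 1.54], 'edge h', np.float64(51.1), 'out', np.float64(1.9)), 'back': (np.int64(123), np.float64(1.578), [1.55, 1.69], 'edge h', np.float64(50.6), 'out', np.float64(-0.3)), 'right': (np.int64(79), np.float64(1.58), [1.55, 1.67], 'edge h', np.float64(50.3), 'out', np.float64(-0.4))}
{'front': (np.int64(226), np.float64(1.456), [1.39, 1.5], 'edge h', np.float64(46.4), 'out', np.float64(3.5)), 'back': (np.int64(240), np.float64(1.589), [1.55, 1.64], 'edge h', np.float64(46.1), 'out', np.float64(-0.6)), 'left': (np.int64(502), np.float64(1.453), [1.34, 1.53], 'edge h', np.float64(46.0), 'out', np.float64(3.4)), 'right': (np.int64(440), np.float64(1.608), [1.53, 1.73], 'edge h', np.float64(45.9), 'out', np.float64(-1.1))}
```

View pics/sAz.png

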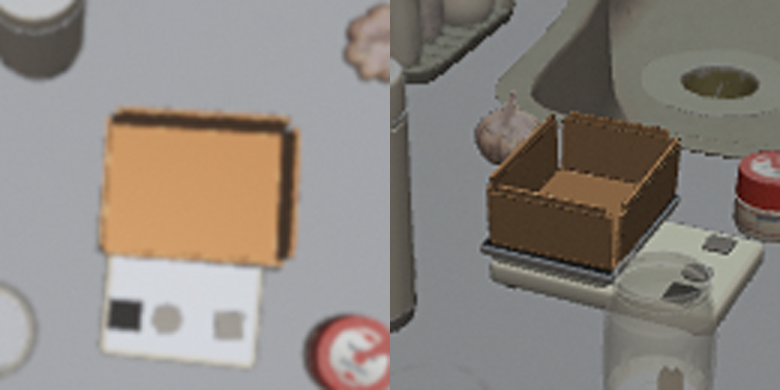

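Nothing changed after the press: the tray stands square on the plate, the pad is free, and the bystanders are where they were. I'm handing it in.

```bash
python3 -c "
from bench import ticket; print(ticket.finish_job())"
```

```text
the job is handed in; nothing more can be done
None
```

I folded up all four sides of the carton (right, back, left, front) by sweeping the shut fingers up under each free edge. I then pressed the round pad at 5 to 11 N for about half a second, let go, moved the arm clear and handed the job in at about 16 s. No verdict was reported.

- **Panels:** plane fits to the side view, taken just before the press, put all four at about 1.52 to 1.53 rad. A cruder median estimate spread from 1.44 to 1.61 rad. It depends on which face the camera sees, but even that stays inside the 1.40 to 1.74 limit. The same estimate after the press showed no change.
- **Carton position:** its centre is at about (0.577, -0.134) m, within about 2 mm of my estimate of the plate's centre. The carton's turn measured -0.056 rad and the scale's -0.07 to -0.09 rad, so they differ by less than 0.04 rad. Folding the back panel shifted it about 2 mm towards the robot.
- **Press:** only the round pad was pressed, with the arm clear of the tray in the pictures. I had no direct contact reading for the tray.
- **Bystanders:** none looked moved in the last pictures; I judged this by eye and did not measure it.

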